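# Hang the ear defenders on the bench stand and raise it to the second stop

## Robot

A 6-joint arm with a two-finger parallel gripper is mounted at the origin on the work surface. World frame = base frame: x ahead of the robot, y to its left, z up, the work surface at z = 0. Lengths are in m, angles in rad, forces in N, time in s.
With the tool pointing down it reaches from about 0.3 to 0.825 m from the base axis. Payload 5.4 kg.
Tool frame: the origin (TCP) lies on the centre line of the jaws, within the pads' length; the fingertips stand 25 mm ahead of it and the grasp point (between the pads) lies 6 mm ahead of it; z points along the fingers, x is the direction in which the jaws open and shut, and the axes are right-handed (so a half turn about z gives the same grasp; the last joint's range is limited). The gripper opens to 92 mm and grips with 3 to 60 N. Pads are 20 mm wide; open, the fingers measure 128 mm over their backs; the gripper's body (75 mm by 189 mm) begins 69 mm behind the grasp point.
Start: joints at [-1.411, 0.158, 1.597, -0, 1.386, -0.21], TCP at [0.208, -0.536, 0.24] pointing down, gripper open.
Joint ranges: [-2.91, 2.91], [-0.94, 2.29], [0.18, 2.7], [-1.29, 4.43], [0.17, 2.64], [-3, 3]. Speed limits (rad/s): [2.57, 2.57, 3.14, 3.14, 3.14, 3.14].

## Interface

Orientations are given as a unit quaternion [w, x, y, z].
In Python, from plant import manip, imaging gives the robot as it stands.
- The arm moves only by the tool jog_arm, never from a script. Its argument "commands" is a list of rows, each a list of 5 numbers: the shift along the tool's x, y, z scaled (see below), then the turn about the tool's z scaled (see below), then the gripper command: -1 is fully open, 1 is shut, values between are in proportion. In form: [[dx, dy, dz, spin, jaw], ...]. A call has 1 to 20 rows; each row shifts and turns the commanded pose from where the row before left it, along the tool's axes as they then stand; what a row does not reach is not made up. The controller multiplies each number of a shift by 20 mm and each number of a turn by 0.1 rad. A row lasts 1/12 s, in which the tool goes at most 41.7 mm and 7.16 degrees, less where a joint would pass 70% of its speed; a pose out of reach is approached as far as the arm can. A call with a number of a shift or a turn outside -1 to 1 is refused whole. A call with a gripper value outside its range is refused whole. The fingers move at their own pace and stop on an object; the grip force is fixed at half the most. Time passes only in rows, so rows that do not move let the fingers close. It gives the time, the measured TCP pose, the force and the opening at its end, in the units of the state.
- manip.sense(): the state, without advancing time (a new reading comes with each control period).
- imaging.capture(name): name is "scene" or "top" or "wrist"; returns the picture (480x640x3 uint8, red, green, blue); there is no depth.
- imaging.camera_params(name): a dict with "mtx" (3x3 intrinsics, pixels), "extrinsics" (4x4, takes a point from camera to world coordinates). Camera axes: x right, y down, z forward; pixel columns grow to the right and rows downward; lengths in m; the calibration is good to about 2 mm. A picture is of the moment at which its call begins: read the wrist's pose just before it. camera_params takes no time and is no camera call; for the wrist camera it gives the pose at the moment of the call.
- manip.sign_off(): hands the job in, once; it reports no verdict.
Trained networks look in the newest picture that a camera, given by its name, has taken for a name from the list of things; names that differ only in an ending like _2 or _b are one class to them, and where a whole thing is asked for, a point or a joint stands for the part that bears it (a point fixed in the world has none). Each returns a list of dicts, best first, with "score" (0 to 1); they miss things now and then, are a little off and sometimes report something else, mostly with a low value. They report only what shows in the picture. A call takes as long as a camera call. They do not tell look-alikes from the thing itself.
- imaging.find_in(camera, thing): "point" ([x, y, z] in m, in the coordinates of the camera as it stood for that picture, good to about 4 mm: the middle of the surface that is visible of it).
- imaging.masks_of(camera, thing): "mask" (480x640 bool, what is visible of it).
The state is a dict: "time": time; "joints": joint angles; "qd": joint speeds; "joint_torque": joint torques, N m; "eef_pos": TCP position; "orientation": TCP orientation; "force": force on the tool from outside, world axes, zero at the start; "torque": the same for the moment, N m; "grip_width": opening from 0.0 (shut) to 1.0 (fully open).
Only numpy, scipy, OpenCV 4.12 (cv2) and the standard library are available. Lean on these libraries where they do the work, as an engineer would, in place of code of your own. Each camera call takes 0.05 s, during which the arm holds its last target.

## Task

Hang the ear defenders over the crossbar of the bench stand, with the bar passing through the arch under the headband pad, and let go of them. Then squeeze the button on the stand's grip head and, keeping it squeezed, pull the mast up past the first stop to the second stop, with the ear defenders still hanging on the bar. Finish holding it there, fully extended with the button still squeezed in; do not let go, and leave the can, the wire brush and the tub where they are.

Things in the scene. Friction and masses are not known exactly. Their poses are not given: they have to be found in the camera images.
- headpad (a point): Centre of the black headband pad at the top of the ear defenders' upright arch, 149 above the bench. Its middle is 26 thick (along x) and 26 high (13 above and below the point); beyond 11 either way along y it slopes down 17 degrees, still 26 thick. z up, y along the arch from cup to cup, x through the opening. Take it from above across its 26 thickness. Hung, the pad's underside rests on the bar.
- earmuffs: Ear defenders: two grey cups joined by a rigid arch, standing on their cups; 160 wide (y), 162 high, about 220 g. Origin on the bench midway between the cups' undersides, axes as headpad. Cups 62 along x, 80 high; 90 free between them, 136 from their undersides up to the pad's underside. Hung with the mast down they clear the bench by about 20. Carried fast or gripped lightly they swing.
- bar_spot (a point): Where to hang them: top of the level crossbar (aluminium rod, 16 diameter, fixed to the mast), 110 out from the mast's axis, 158 above the bench with the mast down. z up; the bar runs out to -x (roughly to the robot), +x leads back to the mast. Bar free from 15 to 175 off the mast's axis; a rubber end knob of 26 diameter closes it. The ear defenders' x goes along the bar. Rises with the mast.
- grip (a point): Middle of the squeeze area of the black grip head on the mast, on its axis, 184 above the bench with the mast down; axes as bar_spot. Head 30 along x, top 28 above the point. The button, a bare metal plate 22 long, 44 high, stands out of its +y face. Across y 35 over button and far face (15 to -y, 20 to +y of the point), 29 pressed: close along y from above, one finger on the button. Rises with the mast.
- button (a joint): Squeeze button travel in m: 0 out, 0.006 fully in; about 5 N pushes it fully in. It springs out. Squeezed past 0.004 it frees the latch and counts as squeezed.
- lift (a joint): How far the mast is pulled up, in m: 0 down (start), 0.050 first stop, 0.100 second stop, which is the end of its travel. With the button out, the mast is locked at the bottom and, on the way up, the latch catches at the first stop if the button is not held in. Not held and not latched it sinks. With the button in, lifting takes about 4 N plus the weight of what hangs on it.
- mast: The moving mast with grip head and crossbar (about 0.3 kg); origin on the mast's axis at the height of the crossbar's axis.
- stand_base (a point): Top centre of the stand's heavy steel base plate, 150 along x by 130 along y by 12 thick, fixed to the bench. From it rises the 34 diameter outer tube, 136 high over the bench. Axes as bar_spot.
- can_mid (a point): Bystander: open steel tin can, 66 diameter, 85 high; the point is its centre.
- brush_mid (a point): Bystander: steel wire cup brush, 58 diameter, 46 high, standing on its bristles; the point is its centre.
- tub_mid (a point): Bystander: white tub with a screw lid, 84 diameter, 75 high; the point is its centre.
Not all that is in view belongs to the job. There is more than one size of the earmuffs; the one meant has the size given above.

How it is judged:
On the way, in this order (a step that is already met when the one before it is completed fails the run):
1. the ear defenders hang on the crossbar, released, with the mast still down (x of headpad in the frame of bar_spot between -0.05 and 0.06 m and y of headpad in the frame of bar_spot between -0.025 and 0.025 m and z of headpad in the frame of bar_spot between 0.003 and 0.022 m and angle between headpad's own z axis and vertical below 0.4 rad and angle between the x axis of headpad and the x axis of bar_spot, either way round below 0.5 rad and contact force between earmuffs and mast above 0.5 N and contact force between earmuffs and the fingers below 0.2 N and value of joint lift below 0.01 m), for 0.2 s.
2. the button is squeezed in with the mast still down (value of joint button above 0.004 m and value of joint lift below 0.02 m and contact force between mast and the fingers above 2 N), for 0.05 s.
At the end, for the whole second after the job is handed in: Joint lift over 0.094, grip head gripped (over 3 N), button over 0.004; pad on the bar, 50 mm outwards to 60 mm inwards of bar_spot, within 25 mm across, leaning under 0.4 rad, square to it within 0.5 rad, cups hanging, fingers off it; can, brush, tub moved under 30 mm (x of headpad in the frame of bar_spot between -0.05 and 0.06 m and y of headpad in the frame of bar_spot between -0.025 and 0.025 m and z of headpad in the frame of bar_spot between 0.003 and 0.022 m and angle between headpad's own z axis and vertical below 0.4 rad and angle between the x axis of headpad and the x axis of bar_spot, either way round below 0.5 rad and contact force between earmuffs and mast above 0.5 N and contact force between earmuffs and the fingers below 0.2 N and value of joint lift above 0.094 m and value of joint button above 0.004 m and contact force between mast and the fingers above 3 N and not (distance of can_mid from where it was at the start of the episode above 0.03 m) and not (distance of brush_mid from where it was at the start of the episode above 0.03 m) and not (distance of tub_mid from where it was at the start of the episode above 0.03 m)); the arm keeps its last pose, push and grip.
It fails at once if the can, the wire brush or the tub is shoved out of place (distance of any of can_mid, brush_mid, tub_mid from where it was at the start of the episode above 0.03 m).
It also fails if it takes over 58 s, if anything falls off the work surface, if the arm or the gripper's body presses on something with over 40 N, if the wrist force passes 120 N, or if a joint passes its speed limit or range.

## Working session

There is one attempt and no reset: what is moved stays moved. The work goes in short steps, Python scripts to look and compute and a tool call to move; the robot and the scene stay as the last step left them, time stands still between calls to the robot, and variables do not carry over. Pictures are saved under pics/ and viewed, and the job is handed in when it is done.

Besides the shell and the picture viewer there is one more tool, called in YAML: its name, and indented under it one key for each argument. jog_arm: Moves the arm, as the interface text tells. Its arguments: {"type":"object","properties":{"commands":{"type":"array","items":{"type":"array","items":{"type":"number"}}}},"required":["commands"]}

```bash
ls; mkdir -p pics; python3 - <<'E'
from plant import manip, imaging
import cv2
print(manip.sense())
for n in ("scene","top","wrist"):
    im=imaging.capture(n); cv2.imwrite(f"pics/{n}0.png",im[:,:,::-1])
    p=imaging.camera_params(n); print(n,p["mtx"],p["extrinsics"])
E
```

```text
pics
{'time': 0.0, 'joints': array([-1.41110227e+00,  1.59014083e-01,  1.59821077e+00, -1.91576219e-05,
        1.38620006e+00, -2.10083059e-01]), 'qd': array([-2.58494874e-04, -1.08018872e-04, -1.31840584e-03,  4.00219467e-04,
       -1.47591511e-03,  3.68152526e-05]), 'joint_torque': array([ 4.23616175e-04, -3.85579455e+01, -3.22102404e+01,  7.02962140e-02,
        3.82519641e-02, -1.52026782e-04]), 'eef_pos': array([ 0.20770013, -0.53556158,  0.23864927]), 'orientation': array([-6.57428308e-04,  8.25048415e-01, -5.65061300e-01, -6.38099503e-04]), 'force': array([ 0.32712367, -1.02161201, -0.71099105]), 'torque': array([ 0.02541532, -0.01025652, -0.02100268]), 'grip_width': 0.9969616995614913}
scene [[586.05493698   0.         321.5095981 ]
 [  0.         586.05493698 229.00770397]
 [  0.           0.           1.        ]] [[-0.11062383  0.60807324 -0.78613568  1.52522375]
 [ 0.99361215  0.08541326 -0.07375274  0.01478369]
 [ 0.02229934 -0.78927277 -0.6136377   0.88123484]
 [ 0.          0.          0.          1.        ]]
top [[439.5615955    0.         310.69459813]
 [  0.         439.5615955  238.6104957 ]
 [  0.           0.           1.        ]] [[-0.02286518 -0.99187533  0.12514197  0.46861904]
 [-0.99936524  0.02609736  0.02424977 -0.08841652]
 [-0.02731863 -0.12450806 -0.99184245  0.98078225]
 [ 0.          0.          0.          1.        ]]
wrist [[401.29865337   0.         314.44623567]
 [  0.         401.29865337 238.66130855]
 [  0.           0.           1.        ]] [[ 3.62342242e-01 -8.95267407e-01 -2.59238055e-01  2.80880557e-01]
 [-9.32044997e-01 -3.48185679e-01 -1.00293854e-01 -5.07360306e-01]
 [-4.73159080e-04  2.77962232e-01 -9.60591887e-01  3.84844278e-01]
 [ 0.00000000e+00  0.00000000e+00  0.00000000e+00  1.00000000e+00]]
```

View pics/scene0.png

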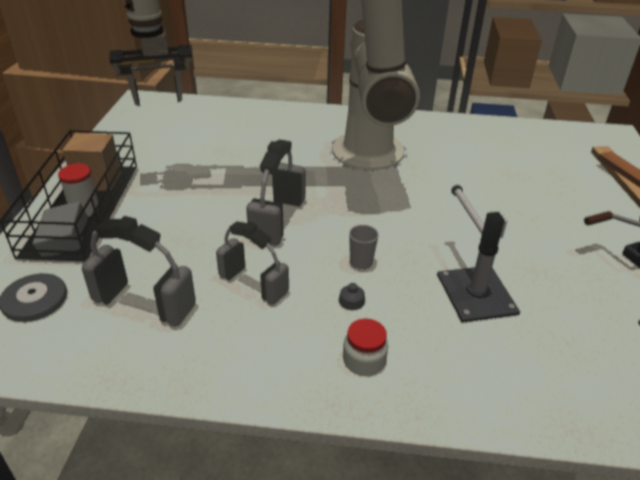

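View pics/top0.png

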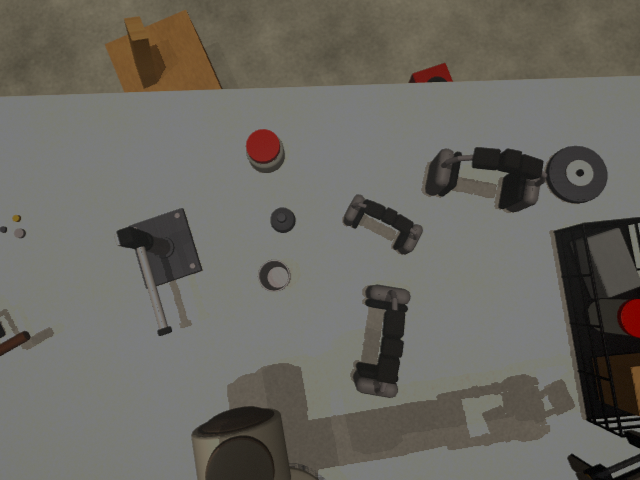

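View pics/wrist0.png

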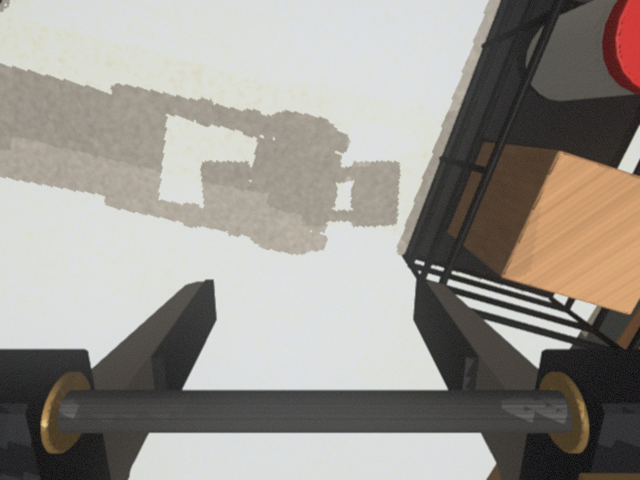

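The top view shows three look-alikes, at pixels (485,178), (382,222) and (385,340). The stand is at (150,245), with its bar running out to (165,330). Next I measure their sizes.

```bash
cat > h.py <<'E'
from plant import manip, imaging
import numpy as np, cv2
def save(n,name,im=None):
    im=imaging.capture(n) if im is None else im
    cv2.imwrite(f"pics/{name}.png",im[:,:,::-1]); return im
def w(cam,p,E=None):
    E=imaging.camera_params(cam)["extrinsics"] if E is None else E
    return E[:3,:3]@np.array(p)+E[:3,3]
def proj(cam,P,pp=None):
    q=pp or imaging.camera_params(cam);E=np.linalg.inv(q["extrinsics"]);c=E[:3,:3]@np.array(P)+E[:3,3];u=q["mtx"]@c;return u[:2]/u[2]
def ray(cam,uv,z,pp=None):
    q=pp or imaging.camera_params(cam);E=q["extrinsics"];d=E[:3,:3]@np.linalg.solve(q["mtx"],[uv[0],uv[1],1.]);o=E[:3,3];return o+d*(z-o[2])/d[2]
E
python3 - <<'E'
from h import *
np.set_printoptions(precision=4,suppress=True)
for c in ("scene","top"):
    imaging.capture(c)
    for t in ("headpad","earmuffs","bar_spot","grip","button","mast","can_mid","brush_mid","tub_mid"):
        for r in imaging.find_in(c,t):
            if r["score"]>.2: P=w(c,r["point"]);print(c,t,round(r["score"],2),P,proj(c,P).round(0))
    if 1:
      for r in imaging.masks_of(c,"earmuffs")+imaging.masks_of(c,"headpad"):
        ys,xs=np.nonzero(r["mask"]);print("mask",c,round(r["score"],2),len(xs),xs.min(),xs.max(),ys.min(),ys.max())
E
```

```text
scene headpad 0.78 [ 0.7144 -0.4188  0.1022] [138. 272.]
scene headpad 0.74 [0.5915 0.2581 0.0135] [474. 294.]
scene headpad 0.7 [0.581  0.2542 0.1592] [485. 237.]
scene headpad 0.57 [ 0.403  -0.1964  0.0939] [278. 195.]
scene headpad 0.56 [ 0.6235 -0.209   0.0672] [254. 265.]
scene earmuffs 0.84 [ 0.4005 -0.1984  0.0912] [277. 196.]
scene earmuffs 0.69 [ 0.7155 -0.4151  0.0949] [141. 276.]
scene earmuffs 0.58 [ 0.626  -0.2048  0.0718] [256. 264.]
scene bar_spot 0.86 [0.5808 0.2536 0.1617] [485. 236.]
scene bar_spot 0.31 [0.5299 0.0113 0.0587] [362. 249.]
scene grip 0.93 [0.5825 0.2522 0.1601] [484. 237.]
scene button 0.62 [0.5825 0.2805 0.1899] [502. 227.]
scene can_mid 0.97 [0.5281 0.0104 0.0588] [361. 248.]
scene brush_mid 0.64 [ 0.6495 -0.0014  0.0205] [351. 299.]
scene brush_mid 0.4 [0.5813 0.2551 0.1561] [485. 238.]
scene tub_mid 0.84 [0.8112 0.0347 0.0569] [366. 349.]
mask scene 0.84 2689 216 288 222 305
mask scene 0.78 5760 81 195 216 326
mask scene 0.74 3261 246 305 141 245
mask scene 0.94 5668 82 195 216 326
mask scene 0.64 3385 246 305 140 245
top headpad 0.72 [ 0.3758 -0.
[... 178 characters left out ...]
] [383. 341.]
top earmuffs 0.69 [ 0.6951 -0.4244  0.1004] [485. 178.]
top earmuffs 0.58 [ 0.6163 -0.2195  0.082 ] [384. 220.]
top grip 0.88 [0.536  0.2476 0.1622] [144. 262.]
top button 0.51 [0.5747 0.2759 0.2072] [118. 239.]
top mast 0.65 [0.5348 0.2473 0.1607] [144. 263.]
top can_mid 0.77 [0.5089 0.0167 0.0219] [274. 276.]
top can_mid 0.28 [ 0.6157 -0.2199  0.0789] [384. 221.]
top brush_mid 0.62 [ 0.6344 -0.0073  0.0262] [284. 219.]
top tub_mid 0.61 [0.7807 0.0304 0.0739] [263. 148.]
mask top 0.75 3504 353 409 285 397
mask top 0.69 1813 343 422 194 254
mask top 0.64 4114 425 546 148 210
mask top 0.89 3666 351 410 284 397
mask top 0.77 4298 425 546 147 212
mask top 0.68 1708 343 421 195 253
```

```bash
python3 - <<'E'
import cv2,numpy as np
s=cv2.imread("pics/scene0.png");t=cv2.imread("pics/top0.png")
a=cv2.resize(s[130:340,70:320],None,fx=3.2,fy=2.8,interpolation=cv2.INTER_CUBIC)
b=cv2.resize(t[130:410,340:560],None,fx=2.7,fy=2.1,interpolation=cv2.INTER_CUBIC)
cv2.imwrite("pics/ca.png",a);cv2.imwrite("pics/cb.png",b)
E
```

```text
(no output)
```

View pics/ca.png

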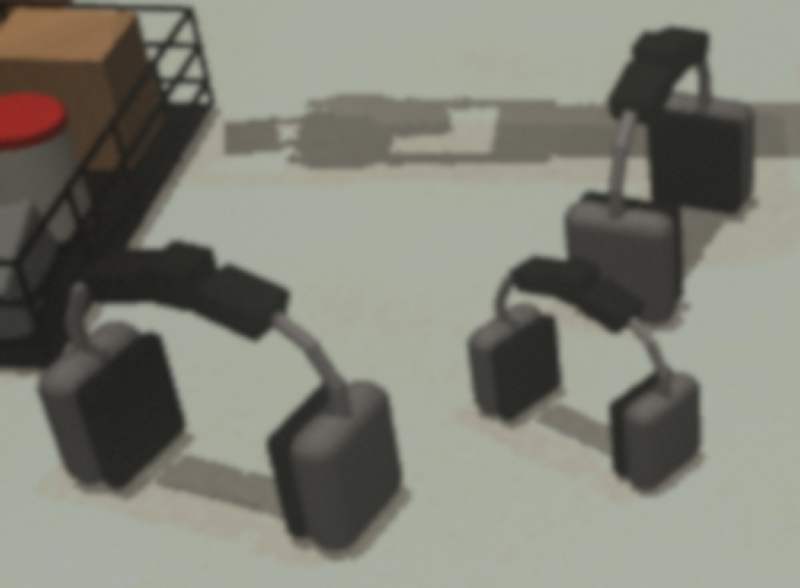

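View pics/cb.png

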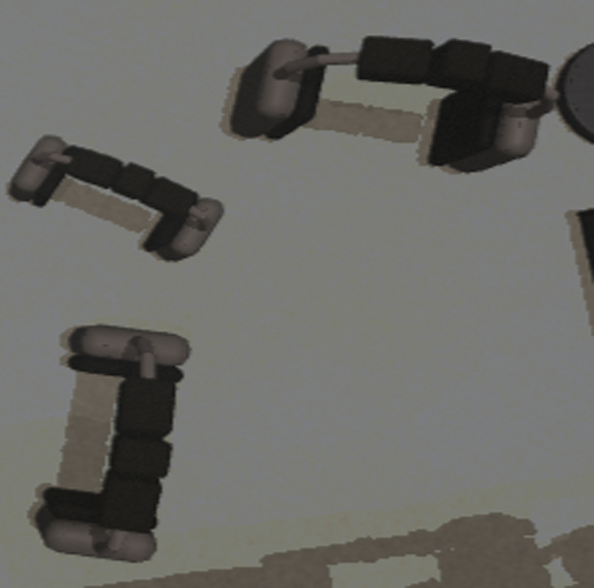

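```bash
python3 - <<'E'
from h import *
np.set_printoptions(precision=4,suppress=True)
def tri(a,b):
    Ps=[]
    for n in("top","scene"):
        q=imaging.camera_params(n);Ps.append(q["mtx"]@np.linalg.inv(q["extrinsics"])[:3])
    X=cv2.triangulatePoints(Ps[0],Ps[1],np.array(a,float).reshape(2,1),np.array(b,float).reshape(2,1));X=(X[:3]/X[3]).ravel()
    return X,proj("top",X)-a,proj("scene",X)-b
for n,a,b in(("med",(392.2,347.1),(274.7,151.4)),("big",(512.2,159.5),(127.8,222.9)),("small",(388.9,216.7),(249.7,229.3)),("mastTop",(129,237),(494,216))): print(n,*tri(a,b))
t=lambda u,v:(340+u/2.7,130+v/2.1)
# widths at cup tops
for n,l,r,hs in(("med",(128,326),(98,560),.08),("small",(45,136),(185,258),.06),("big",(265,40),(520,165),.09)):
    A=ray("top",t(*l),hs);B=ray("top",t(*r),hs);print(n,A,B,np.linalg.norm(A-B))
E
```

```text
med [ 0.3739 -0.2061  0.1955] [-0.2409  0.0369] [-0.1039 -0.0132]
big [ 0.6977 -0.4285  0.2112] [-2.0452  0.4611] [-1.1171 -0.432 ]
small [ 0.6113 -0.2171  0.1514] [-0.5177  0.0831] [-0.2776 -0.0431]
mastTop [0.5775 0.2598 0.2089] [-2.1111  0.0396] [-1.0919  0.3157]
med [ 0.4828 -0.2199  0.08  ] [ 0.2653 -0.1884  0.08  ] 0.2198257376738341
small [ 0.6764 -0.1661  0.06  ] [ 0.5494 -0.2697  0.06  ] 0.1639471768562252
big [ 0.7617 -0.336   0.09  ] [ 0.6307 -0.519   0.09  ] 0.2251099617674365
```

```bash
python3 - <<'E'
import cv2,numpy as np
s=cv2.imread("pics/scene0.png");t=cv2.imread("pics/top0.png")
def crop(im,x0,y0,x1,y1,f,n):
    c=cv2.resize(im[y0:y1,x0:x1],None,fx=f,fy=f,interpolation=cv2.INTER_CUBIC)
    c=cv2.convertScaleAbs(c,alpha=1.6,beta=10)
    for x in range((x0+9)//10*10,x1,10):
        cv2.line(c,(int((x-x0)*f),0),(int((x-x0)*f),4 if x%50 else 14),(0,0,255),1)
    for y in range((y0+9)//10*10,y1,10):
        cv2.line(c,(0,int((y-y0)*f)),(4 if y%50 else 14,int((y-y0)*f)),(0,0,255),1)
    cv2.imwrite(f"pics/{n}.png",c)
crop(s,430,175,530,325,4,"c1");crop(t,110,200,210,340,4,"c2");crop(t,335,185,430,260,8,"c3");crop(s,210,215,295,310,6,"c4")
E
```

```text
(no output)
```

View pics/c1.png

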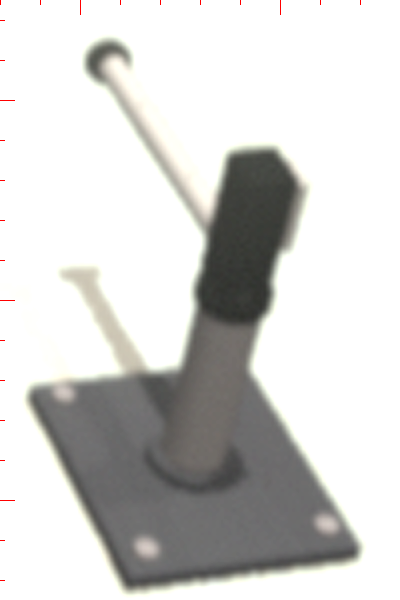

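View pics/c2.png

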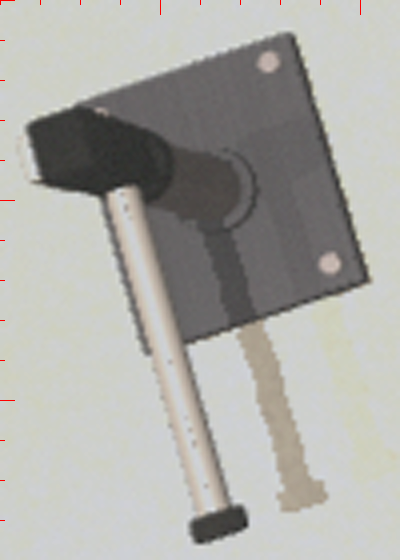

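View pics/c3.png

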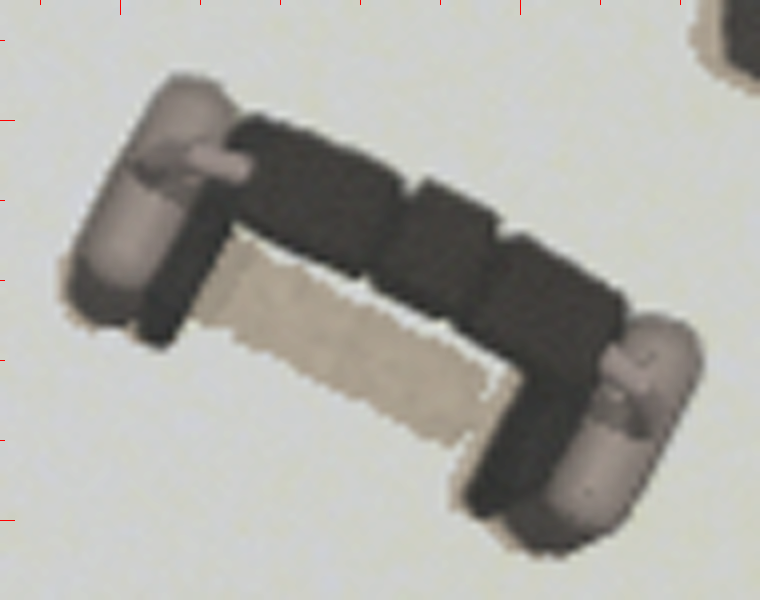

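View pics/c4.png

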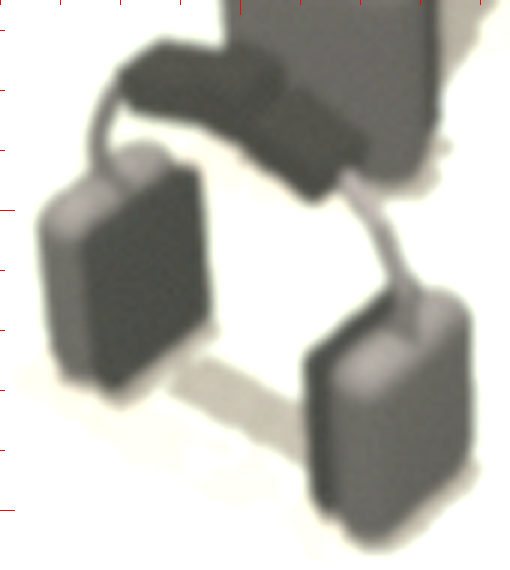

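```bash
cat > fit.py <<'E'
from h import *
from scipy.optimize import least_squares, minimize
def T(p,P):
    c,s=np.cos(p[2]),np.sin(p[2]);P=np.atleast_2d(P)
    return np.c_[p[0]+c*P[:,0]-s*P[:,1],p[1]+s*P[:,0]+c*P[:,1],P[:,2]]
def box(cx,cy,cz,a,b,c,tilt=0):
    P=np.array([[i*a/2,j*b/2,k*c/2] for i in(-1,1) for j in(-1,1) for k in(-1,1)])
    ct,st=np.cos(tilt),np.sin(tilt)
    return np.c_[P[:,0]+cx,cy+ct*P[:,1]-st*P[:,2],cz+st*P[:,1]+ct*P[:,2]]
t=np.deg2rad(17)
L=.036
EM=[box(0,0,.149,.026,.022,.026)]
for s in(1,-1):
    EM.append(box(0,s*(.011+L/2*np.cos(t)),.149-L/2*np.sin(t),.026,L,.026,-s*t))
    EM.append(box(0,s*.0625,.040,.062,.035,.080))
def sil(parts,p,pp,shape=(480,640),f=4):
    m=np.zeros((shape[0]*f,shape[1]*f),np.uint8)
    E=np.linalg.inv(pp["extrinsics"]);K=pp["mtx"]
    for b in parts:
        c=T(p,b)@E[:3,:3].T+E[:3,3]
        if (c[:,2]<.02).any(): continue
        u=c@K.T;u=u[:,:2]/u[:,2:]
        h=cv2.convexHull(((u+.5)*f).round().astype(np.int32));cv2.fillConvexPoly(m,h,255)
    return cv2.resize(m,(shape[1],shape[0]),interpolation=cv2.INTER_AREA)/255.
def fitmask(parts,views,p0):
    # views: list of (mask,params)
    def cost(p):
        J=0
        for m,pp in views:
            s=sil(parts,p,pp);J+=np.abs(s-m).sum()/m.sum()
        return J
    S=np.array([p0]+[np.array(p0)+d for d in([.01,0,0],[0,.01,0],[0,0,.08])])
    r=minimize(cost,p0,method="Nelder-Mead",options=dict(initial_simplex=S,xatol=2e-4,fatol=1e-4))
    return r.x,r.fun
E
python3 - <<'E'
from fit import *
np.set_printoptions(precision=4,suppress=True)
ps,pt=imaging.camera_params("scene"),imaging.camera_params("top")
c1=lambda u,v:(430+u/4-.4,175+v/4-.4)
c2=lambda u,v:(110+u/4-.4,200+v/4-.4)
K=[("top",c2(293,33),(.075,-.065,.012)),("top",c2(370,280),(-.075,-.065,.012)),("top",c2(150,353),(-.075,.065,.012)),
("top",c2(219,523),(-.181,0,.150)),
("scene",c1(33,390),(-.075,-.065,.012)),("scene",c1(128,578),(.075,-.065,.012)),("scene",c1(357,550),(.075,.065,.012)),("scene",c1(250,372),(-.075,.065,.012)),("scene",c1(107,61),(-.181,0,.150)),
("scene",c1(298,215),(0.0,.020,.184))]
def res(p,sel=("top","scene")):
    return np.concatenate([proj(n,T(p,P)[0],ps if n=="scene" else pt)-uv for n,uv,P in K if n in sel])
for sel in(("top",),("scene",),("top","scene")):
    r=least_squares(res,[.56,.22,-.2],args=(sel,));print(sel,r.x);print(r.fun.reshape(-1,2).round(1).tolist())
mt=imaging.masks_of("top","earmuffs");ms=imaging.masks_of("scene","earmuffs")
pick=lambda M,c:[m["mask"] for m in M if np.linalg.norm(np.argwhere(m["mask"]).mean(0)-c)<25]
a,b=pick(mt,(222,384)),pick(ms,(265,254));print(len(a),len(b))
p0=[.613,-.218,np.deg2rad(39-90)]
for v in([(a[0],pt)],[(b[0],ps)],[(a[0],pt),(b[0],ps)]): print(fitmask(EM,v,p0))
E
```

```text
('top',) [0.5802 0.2619 0.2963]
[[0.4, -1.0], [-0.1, 0.2], [-1.0, 0.5], [0.5, 0.2]]
('scene',) [0.582  0.2652 0.2892]
[[-1.1, -0.7], [-0.5, 1.3], [2.0, 1.1], [-0.5, -2.1], [1.3, 1.2], [-1.1, -1.2]]
('top', 'scene') [0.5812 0.2641 0.2952]
[[-0.5, -1.4], [-1.1, -0.1], [-2.0, 0.1], [-0.7, -0.3], [-1.8, -0.9], [-0.8, 1.1], [1.5, 0.5], [-1.3, -2.5], [0.3, 1.0], [-1.8, -1.6]]
1 1
(array([ 0.6131, -0.2171, -0.5194]), np.float64(0.1175864940570823))
(array([ 0.6127, -0.2186, -0.4642]), np.float64(0.27709404326996695))
(array([ 0.6138, -0.2173, -0.4869]), np.float64(0.4029075222502538))
```

The small one, in the top view at (384,222) and in the scene view at (254,265), is about 164 wide with its pad near z 0.150, so it matches. The big one at (485,178) and the medium one at (385,340) measure about 220 wide, with pads near 0.20. I move over the small one to check it with the wrist camera.

jog_arm:
  commands:
    - [0, 0, -1, -1, -1]
    - [0, 0, -1, -1, -1]
    - [0, 0, -1, -1, -1]
    - [0, 0, -1, -1, -1]
    - [0, 0, 0, -1, -1]
    - [0, 0, 0, -1, -1]
    - [0, 0, 0, -1, -1]
    - [0.42, -1, 0, 0, -1]
    - [0.42, -1, 0, 0, -1]
    - [0.42, -1, 0, 0, -1]
    - [0.42, -1, 0, 0, -1]
    - [0.42, -1, 0, 0, -1]
    - [0.42, -1, 0, 0, -1]
    - [0.42, -1, 0, 0, -1]
    - [0.42, -1, 0, 0, -1]
    - [0.42, -1, 0, 0, -1]
    - [0.42, -1, 0, 0, -1]
    - [0.42, -1, 0, 0, -1]
    - [0.42, -1, 0, 0, -1]

```text
time: 3.03
eef_pos: [0.4123, -0.3733, 0.3197]
orientation: [0.0, 0.969, -0.248, 0.0]
force: [0.1, -0.1, -0.3]
grip_width: 0.998
```

jog_arm:
  commands:
    - [0.42, -1, 0, 0, -1]
    - [0.42, -1, 0, 0, -1]
    - [0.42, -1, 0, 0, -1]
    - [0.42, -1, 0, 0, -1]
    - [0.42, -1, 0, 0, -1]
    - [0.42, -1, 0, 0, -1]
    - [0.42, -1, 0, 0, -1]
    - [0.42, -1, 0, 0, -1]
    - [0.42, -1, 0, 0, -1]
    - [0.42, -1, 0, 0, -1]
    - [0.42, -1, 0, 0, -1]
    - [0.42, -0.7, 0, 0, -1]
    - [0, 0, 0, 0, -1]
    - [0, 0, 0, 0, -1]
    - [0, 0, 0, 0, -1]

```text
time: 4.28
eef_pos: [0.6117, -0.2177, 0.3195]
orientation: [0.0, 0.969, -0.248, -0.0]
force: [-0.1, 0.4, -0.0]
grip_width: 1.0
```

```bash
python3 - <<'E'
from fit import *
np.set_printoptions(precision=4,suppress=True)
s=manip.sense();print(s["time"],s["eef_pos"],s["orientation"])
pp=imaging.camera_params("wrist");im=save("wrist","w1")
print(pp["extrinsics"])
for t in("headpad","earmuffs"):
    for r in imaging.find_in("wrist",t): print(t,round(r["score"],2),w("wrist",r["point"],pp["extrinsics"]))
for r in imaging.masks_of("wrist","earmuffs"):
    m=r["mask"];c=np.argwhere(m).mean(0);print(round(r["score"],2),m.sum(),c[::-1])
    if np.hypot(c[1]-320,c[0]-240)<150: print(fitmask(EM,[(m,pp)],[.613,-.217,-.5]))
E
```

```text
4.2833 [ 0.6117 -0.2177  0.3195] [ 0.0002  0.9687 -0.2481 -0.0002]
[[ 0.8774 -0.4607 -0.134   0.6495]
 [-0.4798 -0.8425 -0.2448 -0.1487]
 [-0.0001  0.2791 -0.9603  0.4654]
 [ 0.      0.      0.      1.    ]]
headpad 0.95 [ 0.4105 -0.1968  0.0996]
headpad 0.88 [ 0.6162 -0.202   0.143 ]
headpad 0.79 [ 0.7162 -0.338   0.101 ]
earmuffs 0.96 [ 0.413  -0.1931  0.0971]
earmuffs 0.91 [ 0.7169 -0.3384  0.1014]
earmuffs 0.81 [ 0.6174 -0.207   0.1441]
0.97 6967 [315.555  200.9666]
(array([ 0.6123, -0.219 , -0.5072]), np.float64(0.15363239023182118))
0.78 7342 [478.3653 278.315 ]
0.61 11961 [103.2967 298.5817]
```

View pics/w1.png

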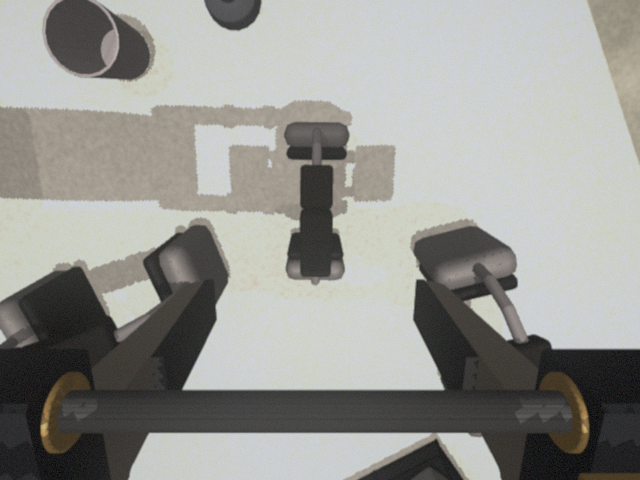

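The wrist view shows the small pair centred at (316,200) and square to the jaws. The mask fit gives (0.612,-0.219), yaw -0.507, which agrees with the fixed cameras. The neighbours at (190,265) and (465,255) are clear of the fingers. I descend and grasp.

jog_arm:
  commands:
    - [0, 0, 1, 0, -1]
    - [0, 0, 1, 0, -1]
    - [0, 0, 1, 0, -1]
    - [0, 0, 1, 0, -1]
    - [0, 0, 1, 0, -1]
    - [0, 0, 1, 0, -1]
    - [0, 0, 0.9, 0, -1]
    - [0, 0, 0.75, 0, -1]
    - [0, 0, 0, 0, -1]
    - [0, 0, 0, 0, 1]
    - [0, 0, 0, 0, 1]
    - [0, 0, 0, 0, 1]
    - [0, 0, 0, 0, 1]
    - [0, 0, 0, 0, 1]
    - [0, 0, 0, 0, 1]
    - [0, 0, 0, 0, 1]
    - [0, 0, 0, 0, 1]

```text
time: 5.9
eef_pos: [0.6123, -0.2172, 0.1667]
orientation: [0.0, 0.969, -0.248, 0.0]
force: [-0.0, -0.4, 0.7]
grip_width: 0.442
```

```bash
python3 - <<'E'
from h import *
s=manip.sense();print(s["time"],s["eef_pos"],s["grip_width"]*92)
save("wrist","w2")
E
```

```text
5.9 [ 0.61231264 -0.21721415  0.16671673] 40.70022383035721
```

View pics/w2.png

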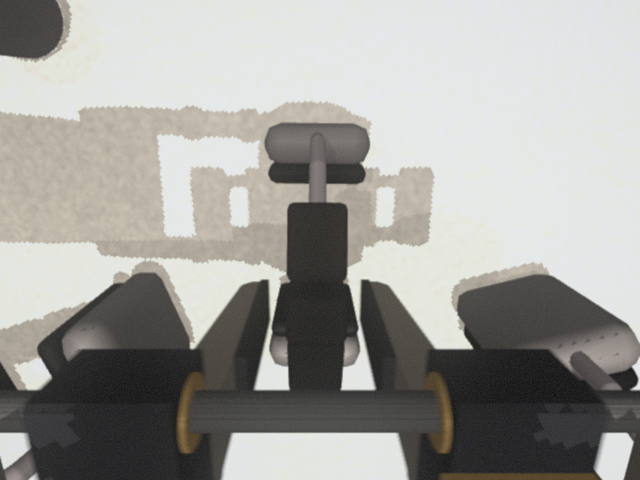

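The fingers are at about (255,300) and (372,300), evenly either side of the pad, and still closing.

jog_arm:
  commands:
    - [0, 0, 0, 0, 1]
    - [0, 0, 0, 0, 1]
    - [0, 0, 0, 0, 1]
    - [0, 0, 0, 0, 1]
    - [0, 0, 0, 0, 1]
    - [0, 0, 0, 0, 1]
    - [0, 0, 0, 0, 1]

```text
time: 6.53
eef_pos: [0.6123, -0.2172, 0.1665]
orientation: [-0.0, 0.969, -0.248, -0.0]
force: [0.4, -0.7, -0.2]
grip_width: 0.278
```

The opening is 25.6 mm, so the jaws are on the 26 mm pad. I lift gently.

jog_arm:
  commands:
    - [0, 0, -0.2, 0, 1]
    - [0, 0, -0.4, 0, 1]
    - [0, 0, -0.6, 0, 1]
    - [0, 0, -0.8, 0, 1]
    - [0, 0, -0.8, 0, 1]
    - [0, 0, -0.8, 0, 1]
    - [0, 0, -0.8, 0, 1]
    - [0, 0, -0.8, 0, 1]
    - [0, 0, -0.8, 0, 1]
    - [0, 0, -0.8, 0, 1]
    - [0, 0, -0.8, 0, 1]
    - [0, 0, -0.8, 0, 1]
    - [0, 0, -0.8, 0, 1]
    - [0, 0, -0.5, 0, 1]
    - [0, 0, -0.2, 0, 1]
    - [0, 0, -0.1, 0, 1]
    - [0, 0, 0, 0, 1]
    - [0, 0, 0, 0, 1]

```text
time: 8.03
eef_pos: [0.612, -0.217, 0.3655]
orientation: [-0.0, 0.969, -0.248, -0.001]
force: [0.1, -0.4, -2.8]
grip_width: 0.279
```

```bash
python3 - <<'E'
from h import *
s=manip.sense();print(s["time"],s["eef_pos"],s["grip_width"]*92,s["force"],s["joints"])
save("wrist","w3");save("scene","s3")
E
```

```text
8.0333 [ 0.61199765 -0.21704674  0.3654935 ] 25.652687461270727 [ 0.1325902  -0.3721139  -2.80641965] [-5.26527267e-01  3.09374220e-01  1.17515708e+00  8.49504481e-07
  1.65887495e+00 -2.55109107e-02]
```

View pics/s3.png

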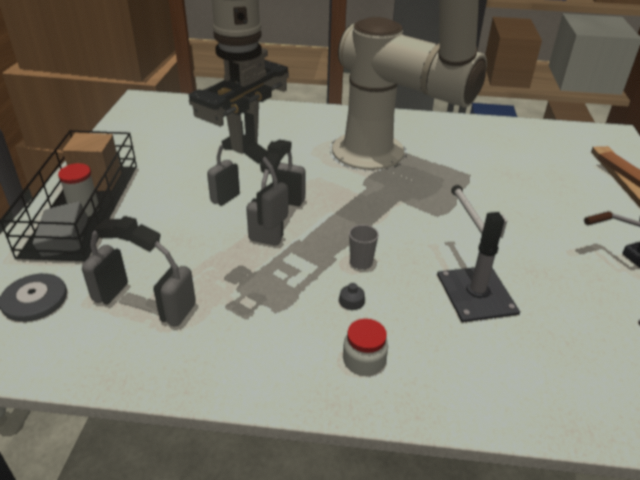

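View pics/w3.png

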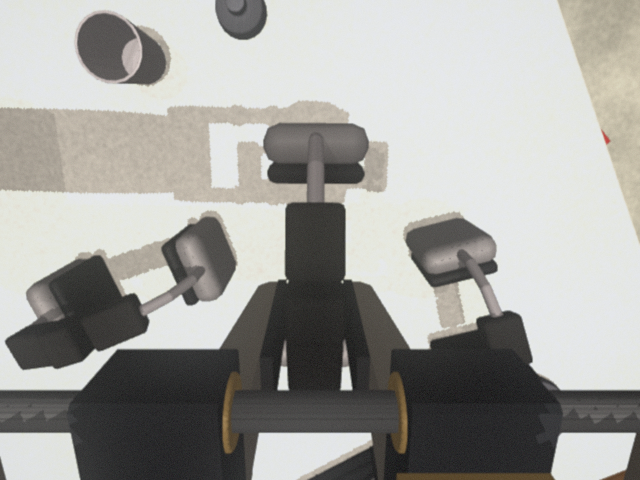

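Both views show the right pair held level and hanging straight, with about 2.2 N of weight. I turn it to line up with the bar, then carry it over.

jog_arm:
  commands:
    - [0, 0, 0, -0.3, 1]
    - [0, 0, 0, -0.6, 1]
    - [0, 0, 0, -0.8, 1]
    - [0, 0, 0, -0.8, 1]
    - [0, 0, 0, -0.8, 1]
    - [0, 0, 0, -0.8, 1]
    - [0, 0, 0, -0.8, 1]
    - [0, 0, 0, -0.8, 1]
    - [0, 0, 0, -0.8, 1]
    - [0, 0, 0, -0.7, 1]
    - [0, 0, 0, -0.5, 1]
    - [0, 0, 0, -0.26, 1]
    - [0, 0, 0, 0, 1]
    - [0, -0.15, 0, 0, 1]
    - [0, -0.3, 0, 0, 1]
    - [0, -0.45, 0, 0, 1]
    - [0, -0.6, 0, 0, 1]
    - [0, -0.75, 0, 0, 1]
    - [0, -0.9, 0, 0, 1]
    - [0, -0.9, 0, 0, 1]

```text
time: 9.8
eef_pos: [0.5881, -0.138, 0.3667]
orientation: [-0.0, 0.989, 0.147, 0.0]
force: [-0.8, 0.2, -1.9]
grip_width: 0.279
```

jog_arm:
  commands:
    - [0, -0.9, 0, 0, 1]
    - [0, -0.9, 0, 0, 1]
    - [0, -0.9, 0, 0, 1]
    - [0, -0.9, 0, 0, 1]
    - [0, -0.9, 0, 0, 1]
    - [0, -0.9, 0, 0, 1]
    - [0, -0.9, 0, 0, 1]
    - [0, -0.9, 0, 0, 1]
    - [0, -0.9, 0, 0, 1]
    - [0, -0.9, 0, 0, 1]
    - [0, -0.75, 0, 0, 1]
    - [0, -0.6, 0, 0, 1]
    - [0, -0.45, 0, 0, 1]
    - [0, -0.3, 0, 0, 1]
    - [0, -0.15, 0, 0, 1]
    - [0, 0, 0, 0, 1]
    - [0, 0, 0, 0, 1]

```text
time: 11.22
eef_pos: [0.5235, 0.0752, 0.3666]
orientation: [0.0, 0.989, 0.147, 0.0]
force: [0.6, -0.5, -1.8]
grip_width: 0.28
```

```bash
python3 - <<'E'
from fit import *
np.set_printoptions(precision=4,suppress=True)
s=manip.sense();print(s["time"],s["eef_pos"],s["grip_width"]*92,s["force"],s["orientation"])
save("wrist","w4");save("scene","s4")
E
```

```text
11.2167 [0.5235 0.0752 0.3666] 25.80168250383139 [ 0.6264 -0.5147 -1.8284] [0.0002 0.9892 0.1468 0.    ]
```

View pics/s4.png

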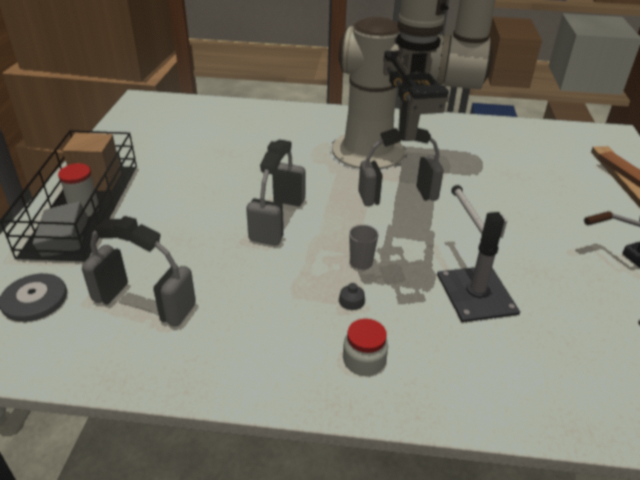

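View pics/w4.png

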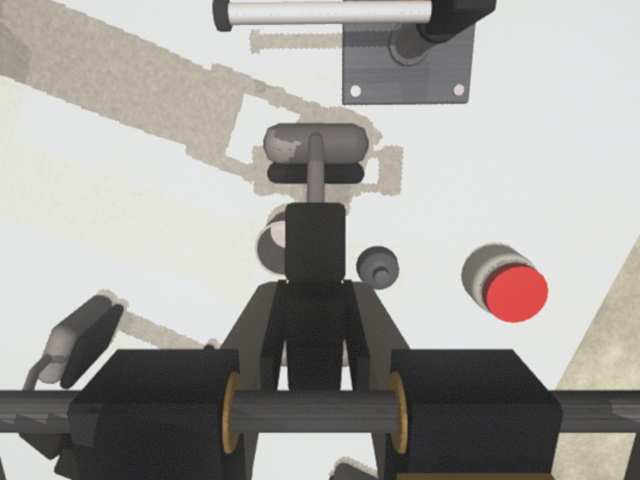

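The wrist view shows the bar level at row 12, from the knob at (222,14) to the mast at (432,12), so the pair is square to it. I check the bar line before the last shift.

```bash
python3 - <<'E'
from fit import *
np.set_printoptions(precision=4,suppress=True)
for uv,z in(((222,14),.15),((240,12.5),.15),((425,11.5),.15),((343.5,104),.012),((469,103),.012)):
    P=ray("wrist",uv,z);c,s=np.cos(.295),np.sin(.295);d=P[:2]-[.581,.2635];print(uv,P,"stand frame",c*d[0]+s*d[1],-s*d[0]+c*d[1])
E
```

```text
(222, 14) [0.4045 0.2089 0.15  ] stand frame -0.18476869308986793 -0.0009273037425077402
(240, 12.5) [0.4182 0.2142 0.15  ] stand frame -0.17014602237116722 0.00015814402235307667
(425, 11.5) [0.561  0.2583 0.15  ] stand frame -0.020681641935784496 0.0008735738492789205
(343.5, 104) [0.5273 0.18   0.012 ] stand frame -0.07568805802885378 -0.0643111833052351
(469, 103) [0.6689 0.2242 0.012 ] stand frame 0.07264486437482781 -0.06317410836528287
```

jog_arm:
  commands:
    - [0, -0.15, 0, 0, 1]
    - [0, -0.3, 0, 0, 1]
    - [0, -0.45, 0, 0, 1]
    - [0, -0.6, 0, 0, 1]
    - [0, -0.7, 0, 0, 1]
    - [0, -0.7, 0, 0, 1]
    - [0, -0.7, 0, 0, 1]
    - [0, -0.7, 0, 0, 1]
    - [0, -0.7, 0, 0, 1]
    - [0, -0.7, 0, 0, 1]
    - [0, -0.7, 0, 0, 1]
    - [0, -0.6, 0, 0, 1]
    - [0, -0.45, 0, 0, 1]
    - [0, -0.3, 0, 0, 1]
    - [0, -0.2, 0, 0, 1]
    - [0, -0.1, 0, 0, 1]
    - [0, 0, 0, 0, 1]
    - [0, 0, 0, 0, 1]
    - [0, 0, 0, 0, 1]

```text
time: 12.9
eef_pos: [0.4767, 0.2292, 0.3666]
orientation: [0.0, 0.989, 0.147, -0.0]
force: [0.2, -0.3, -2.0]
grip_width: 0.279
```

```bash
python3 - <<'E'
from fit import *
np.set_printoptions(precision=4,suppress=True)
s=manip.sense();print(s["time"],s["eef_pos"],s["grip_width"]*92,s["force"],s["orientation"])
c,q=np.cos(.295),np.sin(.295);d=s["eef_pos"][:2]-[.581,.2635];print("stand frame",c*d[0]+q*d[1],-q*d[0]+c*d[1])
save("wrist","w5");a=save("scene","s5");b=save("top","t5")
cv2.imwrite("pics/st5.png",np.hstack([cv2.resize(a[90:310,340:540],(400,440)),cv2.resize(b[190:410,60:260],(400,440))])[:,:,::-1])
E
```

```text
12.9 [0.4767 0.2292 0.3666] 25.679529014999325 [ 0.2301 -0.3295 -1.9855] [ 0.0001  0.9892  0.1466 -0.    ]
stand frame -0.10977039828455898 -0.0025191451901904714
```

View pics/st5.png

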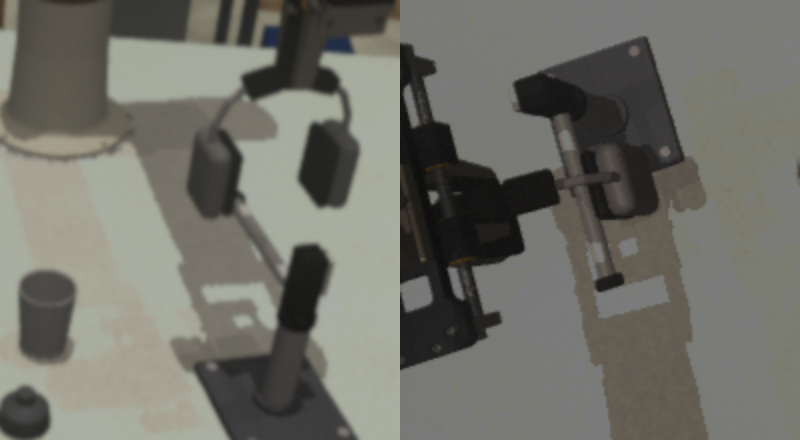

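View pics/w5.png

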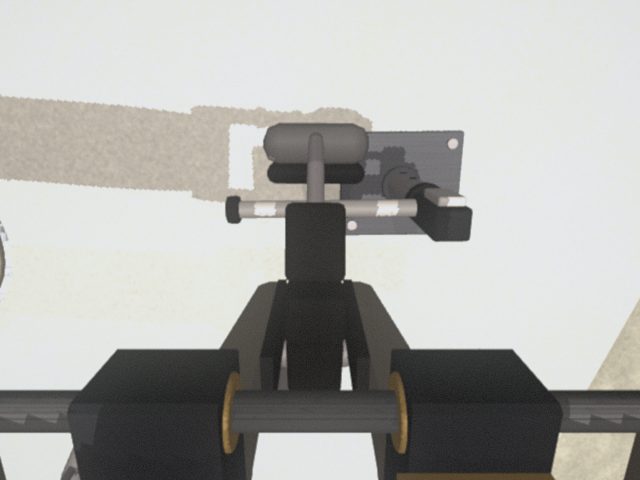

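It is over the bar and clear of the head, 2.5 mm to -y. I lower it with a small trim.

jog_arm:
  commands:
    - [0, -0.08, 0.2, 0, 1]
    - [0, -0.07, 0.4, 0, 1]
    - [0, 0, 0.6, 0, 1]
    - [0, 0, 0.7, 0, 1]
    - [0, 0, 0.7, 0, 1]
    - [0, 0, 0.7, 0, 1]
    - [0, 0, 0.7, 0, 1]
    - [0, 0, 0.7, 0, 1]
    - [0, 0, 0.7, 0, 1]
    - [0, 0, 0.7, 0, 1]
    - [0, 0, 0.6, 0, 1]
    - [0, 0, 0.5, 0, 1]
    - [0, 0, 0.4, 0, 1]
    - [0, 0, 0.3, 0, 1]
    - [0, 0, 0.2, 0, 1]
    - [0, 0, 0.2, 0, 1]
    - [0, 0, 0.2, 0, 1]
    - [0, 0, 0.1, 0, 1]
    - [0, 0, 0, 0, 1]
    - [0, 0, 0, 0, 1]

```text
time: 14.72
eef_pos: [0.4758, 0.2325, 0.1948]
orientation: [-0.0, 0.989, 0.147, 0.0]
force: [-0.6, 0.4, -2.0]
grip_width: 0.279
```

jog_arm:
  commands:
    - [0, 0, 0.1, 0, 1]
    - [0, 0, 0.1, 0, 1]
    - [0, 0, 0.07, 0, 1]
    - [0, 0, 0, 0, 1]
    - [0, 0, 0, 0, 1]

```text
time: 15.13
eef_pos: [0.4755, 0.2325, 0.1891]
orientation: [0.0, 0.989, 0.147, -0.0]
force: [0.1, -0.2, -0.9]
grip_width: 0.282
```

```bash
python3 - <<'E'
from fit import *
np.set_printoptions(precision=4,suppress=True)
s=manip.sense();print(s["time"],s["eef_pos"],s["grip_width"]*92,s["force"])
save("wrist","w6");a=save("scene","s6");b=save("top","t6")
cv2.imwrite("pics/st6.png",np.hstack([cv2.resize(a[90:310,340:540],(400,440)),cv2.resize(b[190:410,60:260],(400,440))])[:,:,::-1])
E
```

```text
15.1333 [0.4755 0.2325 0.1891] 25.962765805174637 [ 0.1116 -0.1624 -0.8862]
```

View pics/st6.png

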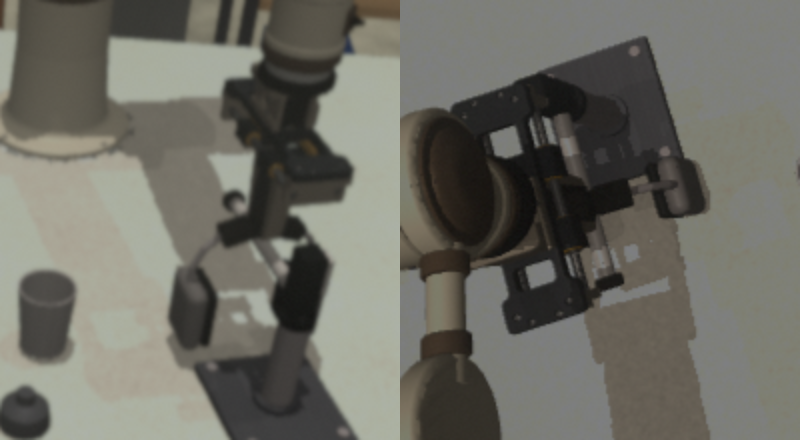

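View pics/w6.png

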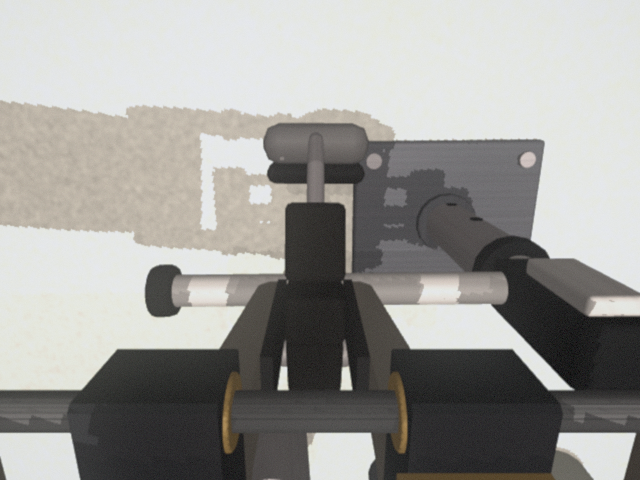

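The weight is going onto the bar (force down from 2.0 to 0.9 N), the bar runs through the arch, and the fingers clear the head. I release.

jog_arm:
  commands:
    - [0, 0, 0, 0, 0.3]
    - [0, 0, 0, 0, 0.2]
    - [0, 0, 0, 0, 0]
    - [0, 0, 0, 0, -0.1]
    - [0, 0, 0, 0, -0.2]
    - [0, 0, 0, 0, -0.2]
    - [0, 0, 0, 0, -0.2]
    - [0, 0, 0, 0, -0.2]
    - [0, 0, 0, 0, -0.2]
    - [0, 0, 0, 0, -0.2]

```text
time: 16.12
eef_pos: [0.4756, 0.2325, 0.1892]
orientation: [-0.0, 0.989, 0.147, 0.0]
force: [0.4, -0.6, 0.2]
grip_width: 0.602
```

```bash
python3 - <<'E'
from fit import *
np.set_printoptions(precision=4,suppress=True)
s=manip.sense();print(s["time"],s["eef_pos"],s["grip_width"]*92,s["force"])
save("wrist","w7")
E
```

```text
16.1167 [0.4756 0.2325 0.1892] 55.35078038611355 [ 0.3814 -0.6315  0.1821]
```

View pics/w7.png

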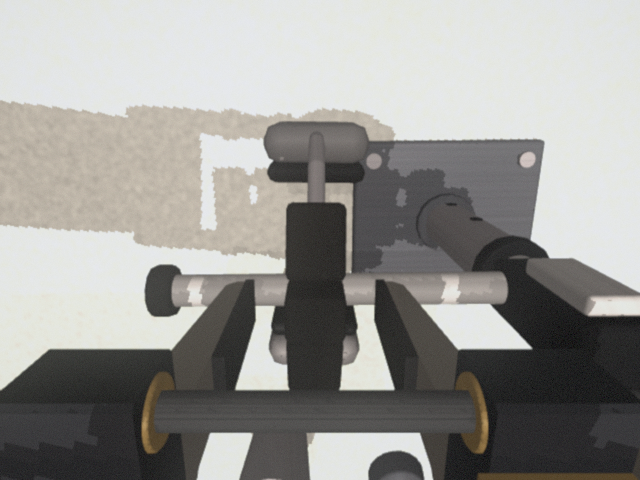

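The pad sits on the bar, centred between the open fingers, and the fingers are off it. I back straight up, turn a quarter turn and go above the grip head.

jog_arm:
  commands:
    - [0, 0, -0.1, 0, -0.2]
    - [0, 0, -0.3, 0, -0.2]
    - [0, 0, -0.5, 0, -0.2]
    - [0, 0, -0.8, 0, -0.2]
    - [0, 0, -1, 0, -0.5]
    - [0, 0, -1, 0, -1]
    - [0, 0, -1, 0, -1]
    - [0, 0, -1, 0, -1]
    - [0, 0, -0.5, 0, -1]
    - [0, 0, 0, 1, -1]
    - [0, 0, 0, 1, -1]
    - [0, 0, 0, 1, -1]
    - [0, 0, 0, 1, -1]
    - [0, 0, 0, 1, -1]
    - [0, 0, 0, 1, -1]
    - [0, 0, 0, 1, -1]
    - [0, 0, 0, 1, -1]
    - [0, 0, 0, 1, -1]
    - [0, 0, 0, 1, -1]
    - [0, 0, 0, 1, -1]

```text
time: 17.83
eef_pos: [0.4756, 0.2325, 0.3135]
orientation: [-0.0, 0.919, -0.394, 0.0]
force: [-0.0, -0.2, 0.6]
grip_width: 0.997
```

jog_arm:
  commands:
    - [0, 0, 0, 1, -1]
    - [0, 0, 0, 1, -1]
    - [0, 0, 0, 1, -1]
    - [0, 0, 0, 1, -1]
    - [0, 0, 0, 0.7, -1]
    - [0, -0.5, 0, 0, -1]
    - [0, -1, 0, 0, -1]
    - [0, -1, 0, 0, -1]
    - [0, -1, 0, 0, -1]
    - [0, -1, 0, 0, -1]
    - [0.07, -1, 0, 0, -1]
    - [0, 0, 0, 0, -1]
    - [0, 0, 0, 0, -1]
    - [0, 0, 0, 0, -1]

```text
time: 19.0
eef_pos: [0.5807, 0.2631, 0.3133]
orientation: [0.0, 0.804, -0.595, -0.0]
force: [0.3, -0.3, 0.1]
grip_width: 1.002
```

```bash
python3 - <<'E'
from fit import *
np.set_printoptions(precision=4,suppress=True)
s=manip.sense();o=s["orientation"];print(s["time"],s["eef_pos"],s["grip_width"]*92,s["force"],"theta",2*np.arctan2(o[2],o[1]),s["joints"])
c,q=np.cos(.295),np.sin(.295);d=s["eef_pos"][:2]-[.581,.2635];print("stand frame",c*d[0]+q*d[1],-q*d[0]+c*d[1])
save("wrist","w8");a=save("scene","s8");b=save("top","t8")
cv2.imwrite("pics/st8.png",np.hstack([cv2.resize(a[90:310,360:560],(400,440)),cv2.resize(b[190:410,60:260],(400,440))])[:,:,::-1])
# project grip-head outline into wrist
pp=imaging.camera_params("wrist")
for P in((-.015,-.015,.212),(.015,-.015,.212),(.015,.015,.212),(-.015,.015,.212),(-.181,0,.15)): print(P,proj("wrist",T([.581,.2635,.295],P)[0],pp))
E
```

```text
19.0 [0.5807 0.2631 0.3133] 92.1731033492701 [ 0.3266 -0.2955  0.0996] theta -1.2748904091584288 [0.2363 0.2844 1.3059 0.     1.5519 1.5112]
stand frame -0.00042870159203484837 -0.00025225001265251075
(-0.015, -0.015, 0.212) [336.7556 269.8003]
(0.015, -0.015, 0.212) [337.5773 225.5451]
(0.015, 0.015, 0.212) [290.4461 225.4655]
(-0.015, 0.015, 0.212) [291.1138 269.7307]
(-0.181, 0, 0.15) [313.658 415.364]
```

View pics/st8.png

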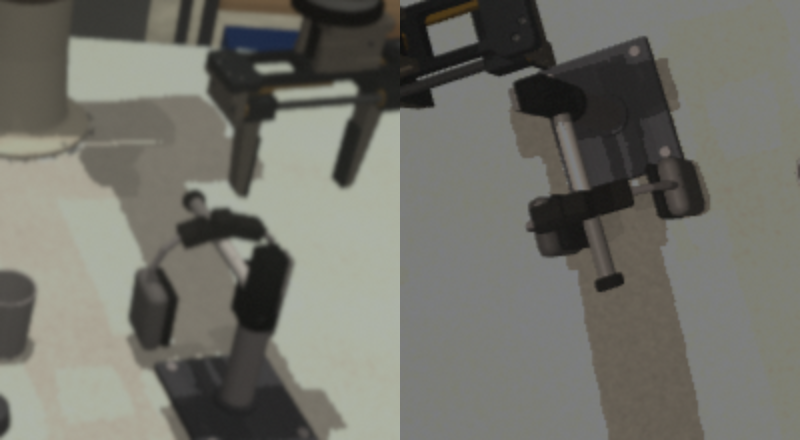

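View pics/w8.png

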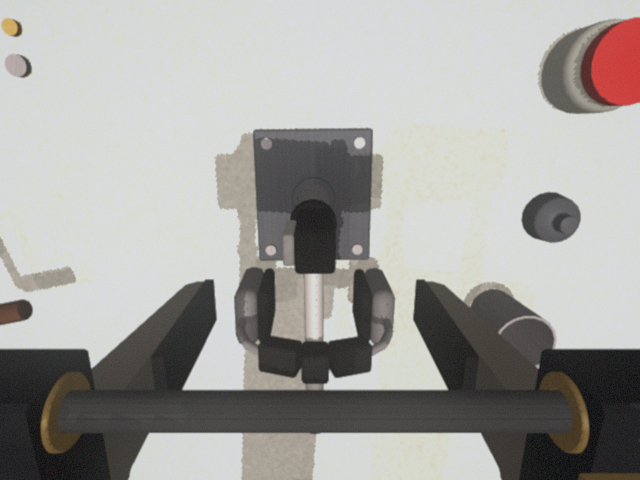

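The pair hangs square on the bar. In the wrist view the head is at (315,247), the button to its left at (290,243), both midway between the fingers at 215 and 415. I descend to grip height.

jog_arm:
  commands:
    - [0, 0, 0.5, 0, -1]
    - [0, 0, 0.8, 0, -1]
    - [0, 0, 0.8, 0, -1]
    - [0, 0, 0.8, 0, -1]
    - [0, 0, 0.8, 0, -1]
    - [0, 0, 0.8, 0, -1]
    - [0, 0, 0.8, 0, -1]
    - [0, 0, 0.5, 0, -1]
    - [0, 0, 0.3, 0, -1]
    - [0, 0, 0.05, 0, -1]
    - [0, 0, 0, 0, -1]
    - [0, 0, 0, 0, -1]

```text
time: 20.15
eef_pos: [0.5818, 0.2634, 0.1913]
orientation: [-0.001, 0.804, -0.595, 0.001]
force: [0.7, -0.2, 0.6]
grip_width: 1.0
```

```bash
python3 - <<'E'
from fit import *
np.set_printoptions(precision=4,suppress=True)
s=manip.sense();print(s["time"],s["eef_pos"],s["force"])
c,q=np.cos(.295),np.sin(.295);d=s["eef_pos"][:2]-[.581,.2635];print("stand frame",c*d[0]+q*d[1],-q*d[0]+c*d[1])
save("wrist","w9")
E
```

```text
20.15 [0.5818 0.2634 0.1913] [ 0.6688 -0.1588  0.5582]
stand frame 0.0007661150711529246 -0.00038179564391491356
```

View pics/w9.png

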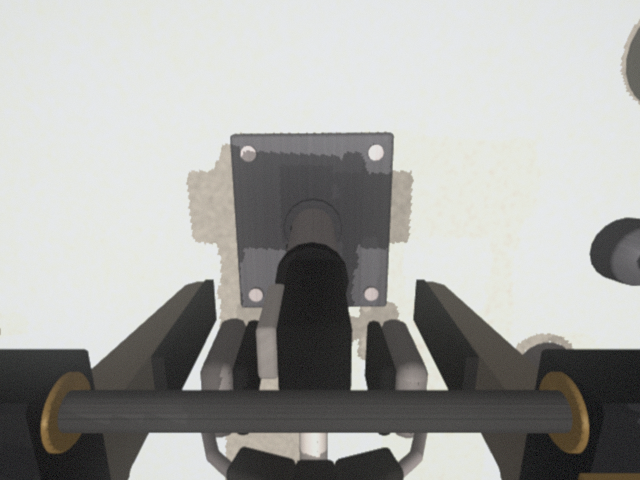

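The head is centred at (315,320) between the fingers, with the button plate at (268,340) on the left finger's side. I close.

jog_arm:
  commands:
    - [0, 0, 0, 0, 1]
    - [0, 0, 0, 0, 1]
    - [0, 0, 0, 0, 1]
    - [0, 0, 0, 0, 1]
    - [0, 0, 0, 0, 1]
    - [0, 0, 0, 0, 1]
    - [0, 0, 0, 0, 1]
    - [0, 0, 0, 0, 1]
    - [0, 0, 0, 0, 1]
    - [0, 0, 0, 0, 1]
    - [0, 0, 0, 0, 1]
    - [0, 0, 0, 0, 1]
    - [0, 0, 0, 0, 1]
    - [0, 0, 0, 0, 1]

```text
time: 21.37
eef_pos: [0.5811, 0.2639, 0.1902]
orientation: [-0.001, 0.804, -0.595, -0.001]
force: [-0.9, 4.5, 0.0]
grip_width: 0.305
```

```bash
python3 - <<'E'
from fit import *
np.set_printoptions(precision=4,suppress=True)
s=manip.sense();print(s["time"],s["eef_pos"],s["force"],s["torque"],s["grip_width"]*92)
save("wrist","w10")
E
```

```text
21.3667 [0.5811 0.2639 0.1902] [-0.9345  4.5407  0.0142] [1.5307 0.3065 0.1681] 28.085138213114696
```

View pics/w10.png

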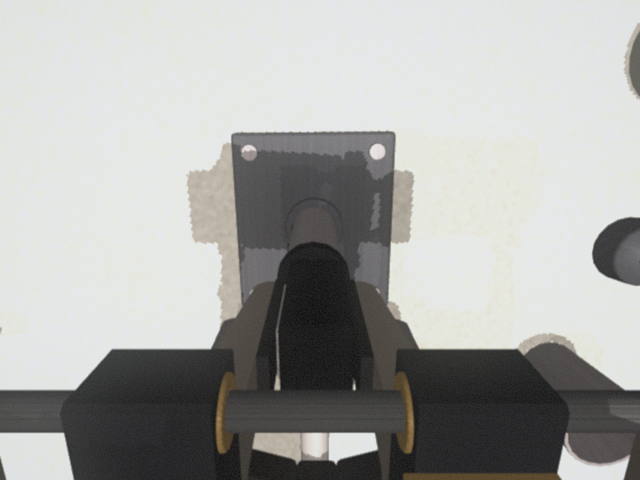

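The opening is 28 mm and the button plate is in (about 29 expected when pressed). I pull up gently and don't cover the whole stroke in one call.

jog_arm:
  commands:
    - [-0.03, 0, 0, 0, 1]
    - [0, 0, -0.1, 0, 1]
    - [0, 0, -0.2, 0, 1]
    - [0, 0, -0.25, 0, 1]
    - [0, 0, -0.3, 0, 1]
    - [0, 0, -0.3, 0, 1]
    - [0, 0, -0.3, 0, 1]
    - [0, 0, -0.3, 0, 1]
    - [0, 0, -0.25, 0, 1]
    - [0, 0, 0, 0, 1]
    - [0, 0, 0, 0, 1]

```text
time: 22.33
eef_pos: [0.5811, 0.2639, 0.2295]
orientation: [-0.0, 0.804, -0.595, -0.0]
force: [2.3, 5.2, -5.9]
grip_width: 0.301
```

```bash
python3 - <<'E'
from fit import *
np.set_printoptions(precision=4,suppress=True)
s=manip.sense();print(s["time"],s["eef_pos"],s["force"],s["torque"],s["grip_width"]*92)
save("wrist","w11");a=save("scene","s11");b=save("top","t11")
cv2.imwrite("pics/st11.png",np.hstack([cv2.resize(a[90:310,360:560],(400,440)),cv2.resize(b[190:410,60:260],(400,440))])[:,:,::-1])
E
```

```text
22.3333 [0.5811 0.2639 0.2295] [ 2.3073  5.2102 -5.8717] [ 1.6496 -0.2064  0.1276] 27.728295491577377
```

View pics/st11.png

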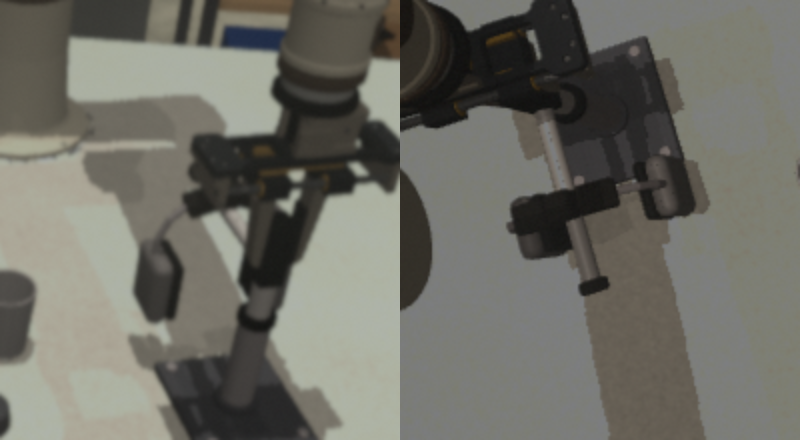

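View pics/w11.png

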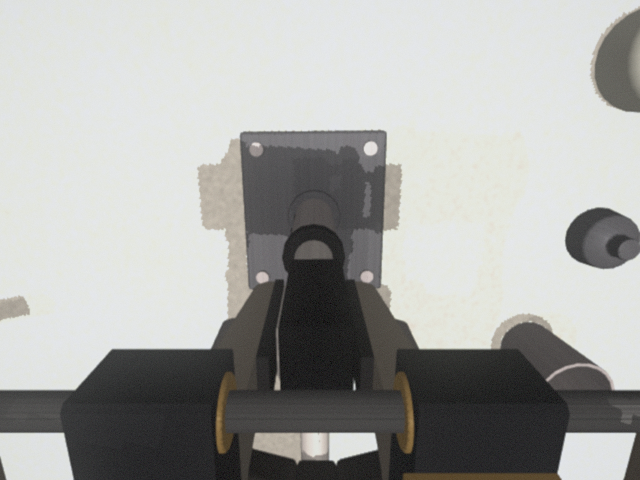

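The mast has risen about 39 mm with the head unslipped and the pair still on the bar. I go on towards the second stop.

jog_arm:
  commands:
    - [0, 0, -0.1, 0, 1]
    - [0, 0, -0.2, 0, 1]
    - [0, 0, -0.3, 0, 1]
    - [0, 0, -0.3, 0, 1]
    - [0, 0, -0.3, 0, 1]
    - [0, 0, -0.3, 0, 1]
    - [0, 0, -0.3, 0, 1]
    - [0, 0, -0.3, 0, 1]
    - [0, 0, -0.25, 0, 1]
    - [0, 0, -0.2, 0, 1]
    - [0, 0, -0.15, 0, 1]
    - [0, 0, -0.1, 0, 1]
    - [0, 0, -0.1, 0, 1]
    - [0, 0, 0, 0, 1]
    - [0, 0, 0, 0, 1]

```text
time: 23.73
eef_pos: [0.5811, 0.2639, 0.2875]
orientation: [0.0, 0.804, -0.595, -0.0]
force: [2.7, 5.3, -5.4]
grip_width: 0.3
```

jog_arm:
  commands:
    - [0, 0, -0.07, 0, 1]
    - [0, 0, -0.06, 0, 1]
    - [0, 0, -0.05, 0, 1]
    - [0, 0, 0, 0, 1]
    - [0, 0, 0, 0, 1]

```text
time: 24.15
eef_pos: [0.581, 0.2639, 0.2903]
orientation: [0.0, 0.804, -0.595, -0.0]
force: [2.2, 5.5, -7.9]
grip_width: 0.307
```

The tool moved 2.8 of the 3.6 mm commanded and the force rose to 7.9 N, which fits the end stop. I check the pictures.

```bash
python3 - <<'E'
from fit import *
np.set_printoptions(precision=4,suppress=True)
s=manip.sense();print(s["time"],s["eef_pos"],s["force"],s["torque"],s["grip_width"]*92)
save("wrist","w12");a=save("scene","s12");b=save("top","t12")
cv2.imwrite("pics/st12.png",np.hstack([cv2.resize(a[70:290,360:560],(400,440)),cv2.resize(b[190:410,60:260],(400,440))])[:,:,::-1])
S=[.581,.2635,.295]
for z in(.25,.245): print("knob pred",proj("scene",T(S,(-.181,0,z))[0]),proj("top",T(S,(-.181,0,z))[0]))
for c in("top","scene"):
  for t in("earmuffs","headpad","can_mid","brush_mid","tub_mid"):
    for r in imaging.find_in(c,t):
        if r["score"]>.4:print(c,t,round(r["score"],2),w(c,r["point"]))
E
```

```text
24.15 [0.581  0.2639 0.2903] [ 2.2174  5.4908 -7.924 ] [ 1.782  -0.4557  0.1861] 28.263759010403668
knob pred [464.0637 151.9648] [142.1748 335.1453]
knob pred [463.6629 153.997 ] [143.4028 334.8641]
top earmuffs 0.91 [ 0.6946 -0.4251  0.0991]
top earmuffs 0.7 [ 0.381  -0.2017  0.1455]
top earmuffs 0.65 [0.4827 0.2052 0.2022]
top headpad 0.98 [ 0.6928 -0.4274  0.1072]
top headpad 0.83 [0.4838 0.2035 0.1982]
top headpad 0.59 [ 0.3783 -0.1973  0.1433]
top can_mid 0.97 [0.5085 0.0191 0.0198]
top brush_mid 0.83 [ 0.6289 -0.0044  0.0277]
top brush_mid 0.44 [0.5341 0.2503 0.2532]
top tub_mid 0.82 [0.7826 0.03   0.0737]
scene earmuffs 0.91 [0.4975 0.187  0.1885]
scene earmuffs 0.85 [ 0.7153 -0.4166  0.0973]
scene earmuffs 0.67 [ 0.4289 -0.2019  0.0862]
scene headpad 0.84 [ 0.4279 -0.2004  0.0876]
scene headpad 0.82 [ 0.7155 -0.4196  0.0997]
scene headpad 0.79 [0.4969 0.182  0.1835]
scene can_mid 0.92 [0.5315 0.0124 0.0576]
scene brush_mid 0.8 [0.649  0.0007 0.0213]
scene tub_mid 0.69 [0.8114 0.0316 0.0588]
```

View pics/st12.png

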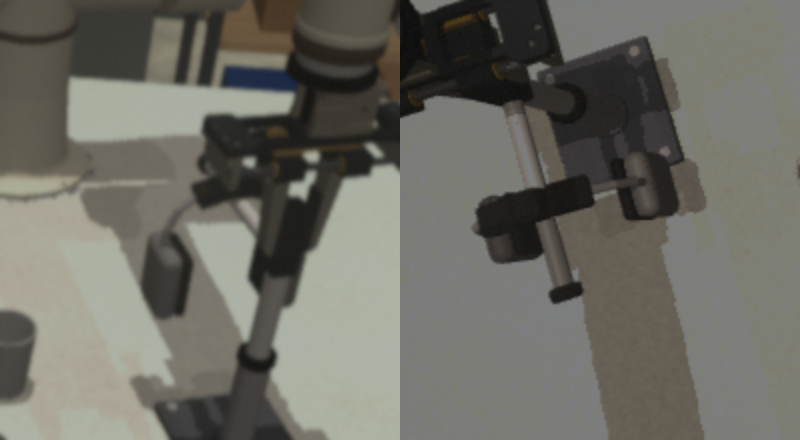

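View pics/w12.png

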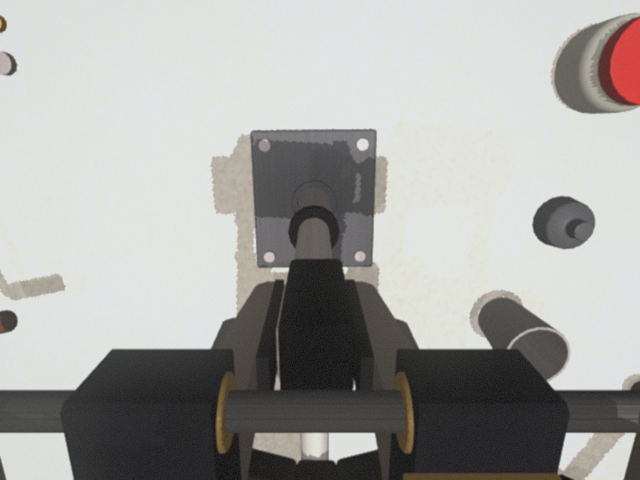

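View pics/t12.png

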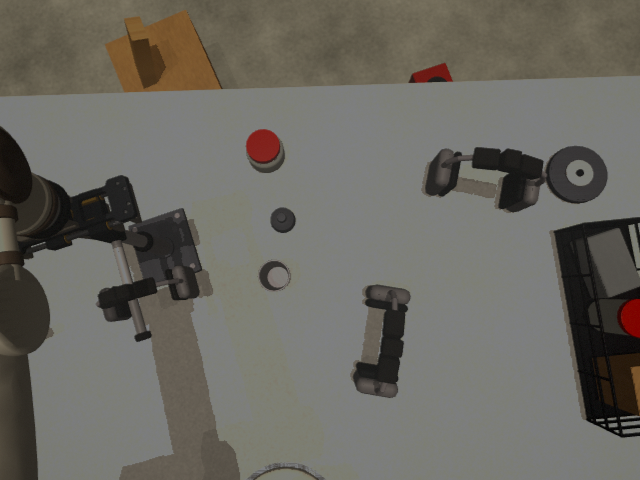

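The pair is still on the bar and the can, brush and tub are unmoved. One more small pull will confirm it sits against the end stop, and I compare the head's place in the jaws with before the pull.

jog_arm:
  commands:
    - [0, 0, -0.05, 0, 1]
    - [0, 0, -0.05, 0, 1]
    - [0, 0, 0, 0, 1]
    - [0, 0, 0, 0, 1]
    - [0, 0, 0, 0, 1]
    - [0, 0, 0, 0, 1]

```text
time: 25.3
eef_pos: [0.581, 0.2639, 0.2904]
orientation: [0.001, 0.804, -0.595, -0.001]
force: [6.4, 6.2, -13.9]
grip_width: 0.303
```

```bash
python3 - <<'E'
from fit import *
np.set_printoptions(precision=4,suppress=True)
s=manip.sense();print(s["time"],s["eef_pos"],s["force"],s["grip_width"]*92)
save("wrist","w13");save("scene","s13")
ims={k:cv2.cvtColor(cv2.imread(f"pics/{k}.png"),cv2.COLOR_BGR2GRAY) for k in("w10","w11","w12","w13")}
print({k:cv2.phaseCorrelate(np.float32(ims["w10"][285:390,272:360]),np.float32(ims[k][285:390,272:360]))[0] for k in ims})
# bands
cv2.imwrite("pics/cmp.png",np.hstack([cv2.convertScaleAbs(cv2.resize(cv2.imread(f"pics/{k}.png")[235:395,265:365],None,fx=2.5,fy=2.5),alpha=2.2) for k in("w10","w12","w13")]))
E
```

```text
25.3 [0.581  0.2639 0.2904] [  6.3576   6.1653 -13.9244] 27.84432084578829
{'w10': (-7.009667513102613e-09, 7.105427357601002e-15), 'w11': (0.07269880094603565, 0.0442196636561647), 'w12': (0.009193567227796962, 0.0761516095070931), 'w13': (0.00846027509556535, -0.007103459275512591)}
```

View pics/cmp.png

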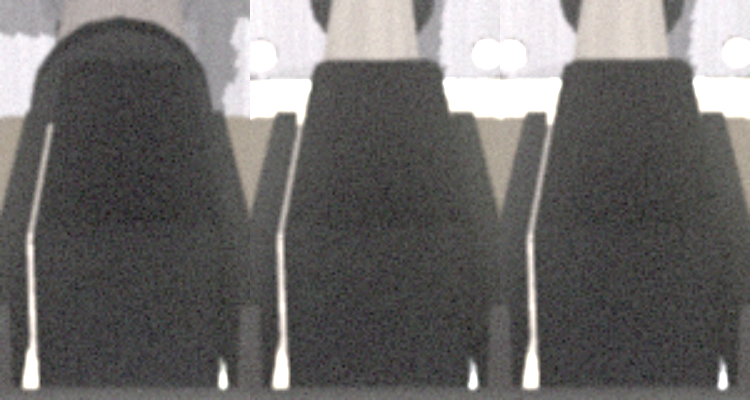

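View pics/s13.png

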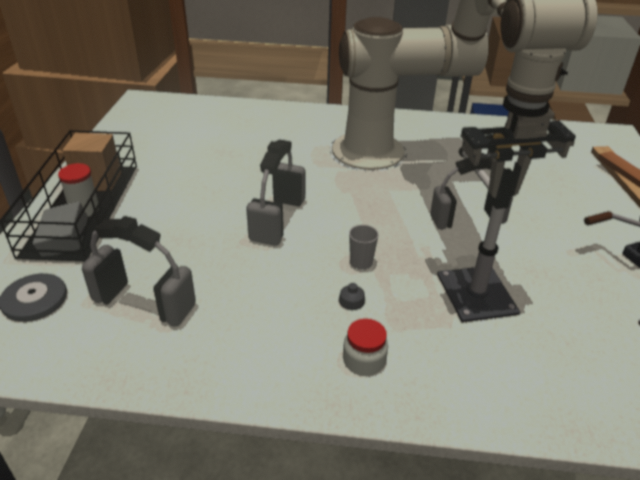

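The extra 2 mm command gave no movement and the pull rose to 13.9 N, so the mast is at its end stop. The head has not moved in the jaws (under 0.1 px) and the button plate is still in. I hand it in.

```bash
python3 - <<'E'
from plant import manip
print(manip.sign_off()); s=manip.sense();print(s["time"],s["eef_pos"],s["force"],s["grip_width"]*92)
E
```

```text
the job is handed in; nothing more can be done
None
the job is handed in; nothing more can be done
```

I hung the small ear defenders (the 160 mm pair) on the crossbar and released them. I then squeezed the button and pulled the mast up to the second stop. The job was handed in at about 25.3 s with the head still gripped and the button squeezed.

What my last checks showed:
- **Lift:** the tool rose 100.2 mm from where it gripped. A further 2 mm command gave no movement and the pull rose from 7.9 to 13.9 N, so the mast is at its end stop.
- **Grip and button:** the head had not slipped in the jaws (under 0.1 px in the wrist picture). The jaw opening read about 28 mm against the 29 mm given for the pressed button.
- **Ear defenders:** they were on the bar, square to it, with the cups hanging and the fingers off them.
- **Can, brush and tub:** the pictures and the networks' positions put them where they started, within a few mm.

One check did not fully agree: the knob's pixel in the top camera suggested the bar was about 2 mm lower than a full 100 mm lift. That is within the calibration error, and the tool height and end-stop force disagree with it. The button joint and contact forces could not be read directly, and no verdict was reported.

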